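# Mount the pH probe head on the stirrer post

### The arm

A 6-joint arm with a two-finger parallel gripper is mounted at the origin on a cart in front of the work surface, level with it; the furniture and walls round the work are solid. World frame = base frame: x ahead of the robot, y to its left, z up, the work surface at z = 0. Lengths are in m, angles in rad, forces in N, time in s.
With the tool pointing down it reaches from about 0.25 to 0.775 m from the base axis. Payload 4 kg.
Tool frame: the origin (TCP) lies at the very end of the fingers, on their centre line; the grasp point (between the pads) lies 19 mm behind it (robot.grip_point_offset is the distance from the TCP to the grasp point, in m); z points along the fingers, x is the direction in which the jaws open and shut, and the axes are right-handed (so a half turn about z gives the same grasp; the last joint's range is limited). The gripper opens to 94 mm and grips with 3 to 60 N. Pads are 16 mm wide; open, the fingers measure 119 mm over their backs; the gripper's body (75 mm by 177 mm) begins 78 mm behind the grasp point.
Start: joints at [-1.268, 0.087, 1.371, -0, 1.684, -0.103], TCP at [0.217, -0.505, 0.206] pointing down, gripper open.
Joint ranges: [-3.1, 3.1], [-0.76, 2.03], [0.27, 2.55], [-1.08, 4.22], [0.17, 2.65], [-2.57, 2.57]. Speed limits (rad/s): [2.79, 2.79, 3.14, 3.14, 3.14, 3.14].

### API

Orientations are given as [roll, pitch, yaw] about the fixed x, y, z axes, in that order (R = Rz(yaw) Ry(pitch) Rx(roll)).
In Python, from bench import robot gives the robot as it stands.
- The arm moves only by the shell command python3 -m inch 'ROWS'. ROWS is text: rows parted by semicolons, each of 5 numbers parted by spaces: the shift along the tool's x, y, z in cm, then the turn about the tool's z in rad, then the closure, from 0 (fully open) to 1 (shut). In form: tx ty tz spin claw; .... A call has 1 to 20 rows; each row is the pose to reach, as a shift and turn from the pose measured when the call began, along the tool's axes at that moment; what a row does not reach only later rows make up. A row lasts 1/12 s, in which the tool goes at most 41.7 mm and 7.16 degrees, less where a joint would pass 70% of its speed; a pose out of reach is approached as far as the arm can. A call with a gripper value outside its range is refused whole. The fingers move at their own pace and stop on an object; the grip force is fixed at half the most. Time passes only in rows, so rows that repeat a pose let the fingers close. It gives the time, the measured TCP pose, the force and the opening at its end, in the units of the state.
- robot.get_obs(): the state, without advancing time (a new reading comes with each control period).
- robot.snapshot(name): name is "side" or "top"; returns (picture, depth): 480x640x3 uint8, blue, green, red; 480x640 float32, m along the optical axis (not along the pixel's ray), 0 where there is no reading.
- robot.camera_info(name): a dict with "K" (3x3 intrinsics, pixels), "extrinsics" (4x4, takes a point from world to camera coordinates). Camera axes: x right, y down, z forward; pixel columns grow to the right and rows downward; lengths in m; the calibration is good to about 2 mm. A picture is of the moment at which its call begins. camera_info takes no time and is no camera call.
- robot.close_job(): hands the job in, once; it reports no verdict.
The state is a dict: "time": time; "joint_positions": joint angles; "qvel": joint speeds; "joint_torque": joint torques, N m; "tool_pos": TCP position; "ee_rot": TCP orientation; "wrist_force": force on the tool from outside, world axes, zero at the start; "wrist_torque": the same for the moment, N m; "width": finger opening in m.
Only numpy, scipy, OpenCV 4.12 (cv2) and the standard library are available. Lean on these libraries where they do the work, as an engineer would, in place of code of your own. Each camera call takes 0.05 s, during which the arm holds its last target.

### The job

Pick the pH probe head up from the bench by its grey grip block and fit its sleeve over the steel post of the magnetic stirrer, with the arm turned so that the probe goes down into the middle of the beaker. Ease the sleeve down by feel over the post's sprung balls until it clicks into its seat, without forcing it, stop there, and leave it clicked in and upright with the probe hanging in the beaker. Do not knock the beaker with the probe head or shift it, and leave the other things on the bench where they are.

Things in the scene. Friction and masses are not known exactly. Their poses are not given: they have to be found in the camera images.
- stirrer: White magnetic stirrer, fixed: housing 124 x 170 x 42 mm, round white plate whose top is 50 mm above the bench. Origin on the bench under the plate's centre, z up. A steel post, diameter 16 mm, stands upright on the housing at y = -78 mm; its top is 118 mm above the bench. Two sprung brass balls stick out 2.8 mm from opposite sides (+x, -x) of the post.
- post_top (a point): Centre of the post's chamfered top end, 118 mm above the bench; z up along the post. The balls are clamped in the post at an unmarked height: their centres lie anywhere from 9 to 29 mm below this point, different each time.
- head_grip (a point): Probe head, loose, about 0.15 kg, standing upright: centre of its grey grip block (30 x 30 x 34 mm, ribbed on the +y and -y faces), 81 mm above the foot. z up; +x points along the arm to the probe. Grip it across y. Below the block is a round aluminium sleeve, diameter 30 mm, with a 37 mm flange at the foot; the block's top is 98 mm above the foot.
- head_foot (a point): Centre of the sleeve's mouth at its foot; axes as head_grip. Blind bore 17.6 mm wide, 64 mm deep, flared to 23 mm over the lowest 7 mm, with a groove (middle 28 mm above the mouth). Pushed down, the flare meets the balls (about 5 to 13 N), then slides on at 0 to 5 N; some 28 mm on, the balls snap into the groove: the sleeve is pulled down the last 5 mm (the click), then resists. Forcing it past takes 13 N or more.
- probe_tip (a point): Lower tip of the pale glass probe (diameter 12 mm) at the end of the head's arm: 78 mm along the head's +x from the sleeve's axis, 20 mm above the level of the foot. The probe's blue cap reaches 112 mm above the foot; the arm's underside is 77 mm above it.
- beaker: Clear glass beaker, loose, on the stirrer's plate: outside diameter 53 mm, inside 40 mm, 68 mm tall. Origin at the centre of its underside.
- dish: Small round glass dish, 60 mm across, 12 mm tall, a bystander. Origin under its centre.
- white_bottle: White reagent bottle with a blue cap, 56 mm across, 102 mm tall, a bystander. Origin under its centre.
- bench_timer: Small white bench timer, 52 x 66 x 24 mm, a bystander. Origin under its centre.
- tissue_pack: Flat grey-green pack of lens tissue, 60 x 95 x 14 mm, a bystander. Origin under its centre.
Not all that is in view belongs to the job. There is more than one size of the stirrer; the one meant has the size given above. There is more than one size of the beaker; the one meant has the size given above.

How it is judged:
By the outcome, as a careful person would: the job done as asked, in the order asked, and still so for the second after the job is handed in, with the robot touching nothing.
It also fails if it takes over 58 s, if anything falls off the work surface, if the arm or the gripper's body presses on something with over 40 N, if the wrist force passes 120 N, or if a joint passes its speed limit or range.

## Working session

There is one attempt and no reset: what is moved stays moved. The work goes in short steps, Python scripts to look and compute and a shell command to move; the robot and the scene stay as the last step left them, time stands still between calls to the robot, and variables do not carry over. Pictures are saved under pics/ and viewed, and the job is handed in when it is done.

```bash
ls; mkdir -p pics
python3 - <<'E'
from bench import robot
import cv2,numpy as np
for n in("side","top"):
    p,d=robot.snapshot(n); cv2.imwrite(f"pics/{n}0.png",p); np.save(f"{n}0.npy",d)
    c=robot.camera_info(n); print(n,np.round(c["K"],1).tolist(),np.round(c["extrinsics"],3).tolist())
o=robot.get_obs(); print({k:np.round(v,3).tolist() for k,v in o.items()})
E
```

```text
pics
side [[448.9, 0.0, 328.8], [0.0, 448.9, 237.3], [0.0, 0.0, 1.0]] [[-0.956, -0.294, -0.017, 0.558], [-0.154, 0.547, -0.823, 0.161], [0.251, -0.784, -0.568, 1.042], [0.0, 0.0, 0.0, 1.0]]
top [[550.8, 0.0, 321.5], [0.0, 550.8, 236.3], [0.0, 0.0, 1.0]] [[0.021, -1.0, 0.01, -0.001], [-0.989, -0.022, -0.144, 0.559], [0.144, -0.007, -0.989, 1.548], [0.0, 0.0, 0.0, 1.0]]
{'time': 0.1, 'joint_positions': [-1.268, 0.088, 1.372, -0.0, 1.684, -0.103], 'qvel': [0.002, -0.002, -0.006, 0.001, 0.0, -0.0], 'joint_torque': [0.002, -34.125, -30.33, 0.072, 0.03, -0.0], 'tool_pos': [0.217, -0.505, 0.204], 'ee_rot': [-3.141, 0.002, -1.165], 'wrist_force': [0.116, -0.481, 0.242], 'wrist_torque': [0.02, -0.002, 0.009], 'width': 0.094}
```

View pics/side0.png

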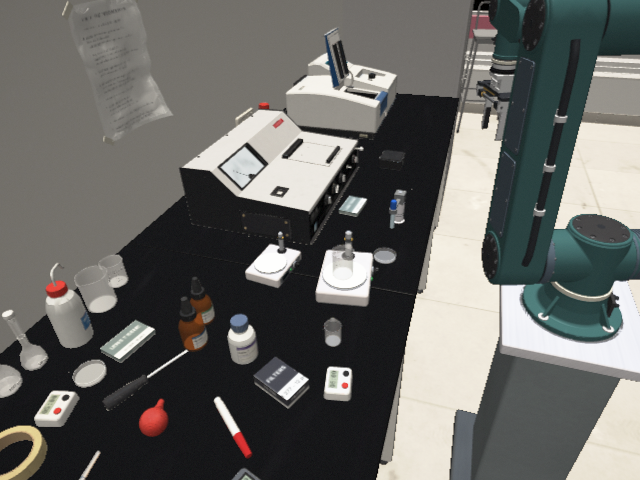

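View pics/top0.png

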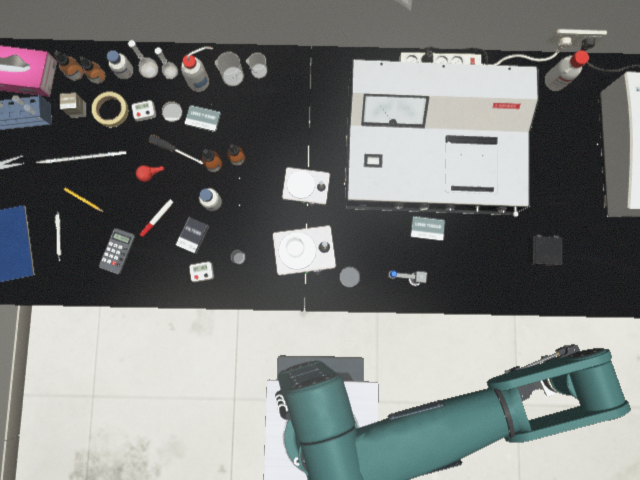

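Run:
```python
import cv2
t=cv2.imread("pics/top0.png");s=cv2.imread("pics/side0.png")
cv2.imwrite("pics/tz.png",cv2.resize(t[200:310,260:450],None,fx=4,fy=4,interpolation=cv2.INTER_CUBIC))
cv2.imwrite("pics/sz.png",cv2.resize(s[175:315,300:430],None,fx=4,fy=4,interpolation=cv2.INTER_CUBIC))
```

```text
(no output)
```

View pics/tz.png

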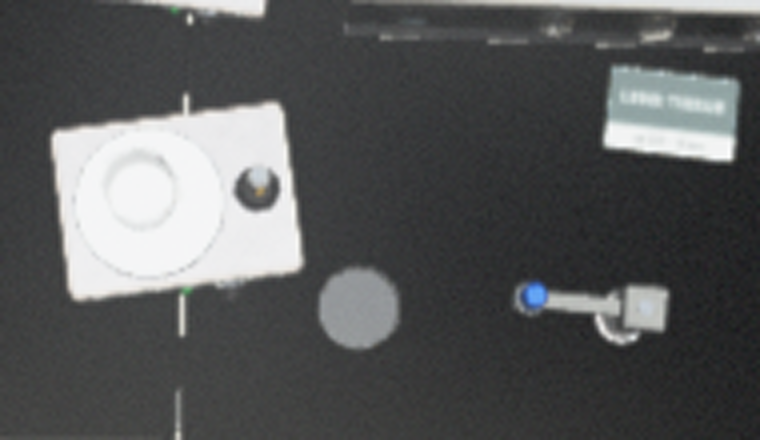

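View pics/sz.png

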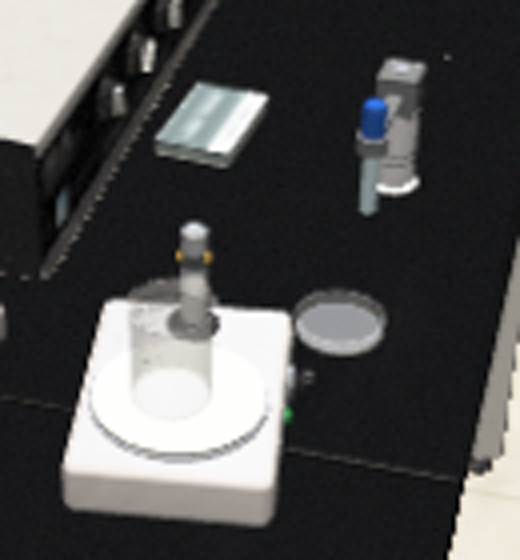

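```bash
cat > h.py <<'E'
import numpy as np,cv2
from bench import robot
CI={n:robot.camera_info(n) for n in("side","top")}
def ray(n,u,v):
    c=CI[n];E=np.array(c["extrinsics"]);K=np.array(c["K"])
    d=E[:3,:3].T@np.linalg.solve(K,[u,v,1.]);return -E[:3,:3].T@E[:3,3],d
def plane(n,u,v,z):
    o,d=ray(n,u,v);return o+d*(z-o[2])/d[2]
def tri(us,ut):
    A=[];b=[]
    for n,p in(("side",us),("top",ut)):
        o,d=ray(n,*p);d/=np.linalg.norm(d);P=np.eye(3)-np.outer(d,d);A.append(P);b.append(P@o)
    return np.linalg.solve(sum(A),sum(b))
def proj(n,p):
    c=CI[n];E=np.array(c["extrinsics"]);q=np.array(c["K"])@(E[:3,:3]@np.array(p)+E[:3,3]);return q[:2]/q[2]
E
python3 - <<'E'
from h import *
np.set_printoptions(precision=4,suppress=True)
T=lambda x,y:(260+(x-1.5)/4,200+(y-1.5)/4)
S=lambda x,y:(300+(x-1.5)/4,175+(y-1.5)/4)
print("plate top",plane("top",*T(150,202),.05), plane("side",*S(180,398),.05))
# box corners top at z=.042
c=[plane("top",*T(*p),.042) for p in((53,130),(283,102),(303,268),(72,300))];print(np.array(c), [np.linalg.norm(c[i]-c[i-1]) for i in range(4)])
print("post top",plane("top",*T(258,174),.118),plane("side",*S(195,231),.118),tri(S(195,231),T(258,174)))
print("post base",plane("top",*T(257,192),.042),plane("side",*S(194,324),.042))
print("beaker rim top, side",plane("top",*T(140,187),.118),plane("side",*S(172,295),.118), "bottom",plane("side",*S(171,393),.05))
print("head block top",plane("top",*T(646,307),.098),plane("side",*S(402,68),.098))
print("cap",plane("top",*T(535,295),.112),plane("side",*S(375,103),.112))
print("flange",plane("side",*S(397,186),.002),plane("top",*T(621,318),.005))
print("tip side",plane("side",*S(368,213),.02))
E
```

```text
plate top [0.5165 0.0805 0.05  ] [0.517  0.0868 0.05  ]
[[ 0.5681  0.1521  0.042 ]
 [ 0.5924 -0.0133  0.042 ]
 [ 0.4724 -0.0298  0.042 ]
 [ 0.4459  0.1344  0.042 ]] [np.float64(0.12347062940462811), np.float64(0.16711304118142614), np.float64(0.12107303384499628), np.float64(0.16635417807272193)]
post top [0.5293 0.0046 0.118 ] [0.5291 0.0092 0.118 ] [0.53   0.0046 0.1148]
post base [0.5264 0.0042 0.042 ] [0.5308 0.0031 0.042 ]
beaker rim top, side [0.5185 0.0851 0.118 ] [0.5247 0.0772 0.118 ] bottom [0.5234 0.0837 0.05  ]
head block top [ 0.4456 -0.2647  0.098 ] [ 0.4469 -0.2651  0.098 ]
cap [ 0.4511 -0.1862  0.112 ] [ 0.453  -0.1853  0.112 ]
flange [ 0.4422 -0.257   0.002 ] [ 0.4443 -0.264   0.005 ]
tip side [ 0.4524 -0.1874  0.02  ]
```

Run:
```python
import cv2
t=cv2.imread("pics/top0.png");s=cv2.imread("pics/side0.png")
cv2.imwrite("pics/tz2.png",cv2.resize(t[222:278,270:338],None,fx=10,fy=10,interpolation=cv2.INTER_CUBIC))
cv2.imwrite("pics/sz2.png",cv2.resize(s[225:300,315:380],None,fx=8,fy=8,interpolation=cv2.INTER_CUBIC))
a=cv2.resize(t[260:292,380:435],None,fx=10,fy=10,interpolation=cv2.INTER_CUBIC)
b=cv2.resize(s[185:231,380:412],None,fx=7,fy=7,interpolation=cv2.INTER_CUBIC)
import numpy as np
h=np.zeros((max(a.shape[0],b.shape[0]),a.shape[1]+b.shape[1],3),np.uint8);h[:a.shape[0],:a.shape[1]]=a;h[:b.shape[0],a.shape[1]:]=b
cv2.imwrite("pics/hz.png",h)
```

```text
(no output)
```

View pics/tz2.png

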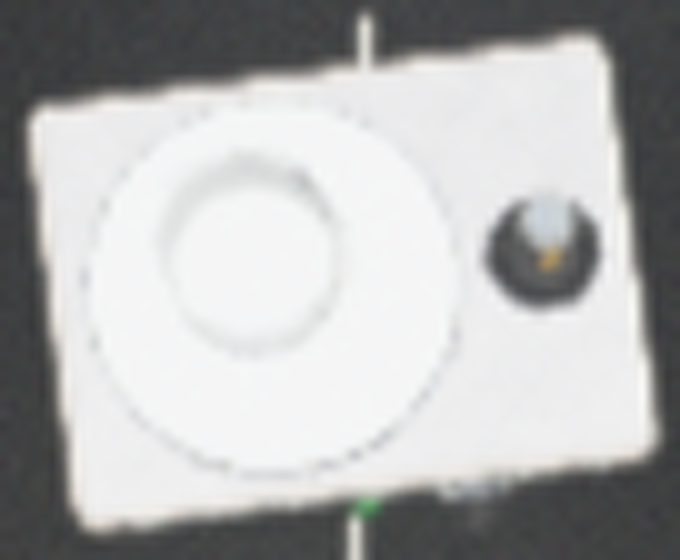

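View pics/sz2.png

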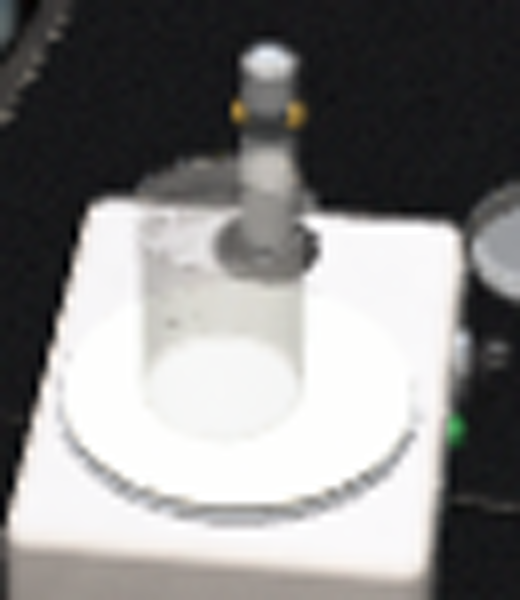

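View pics/hz.png

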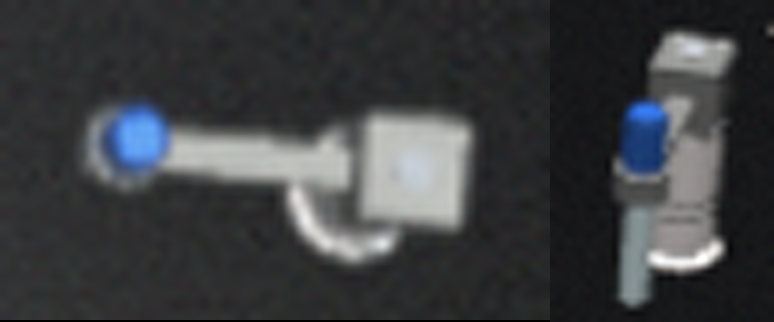

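```bash
cat >> h.py <<'E'
from scipy.spatial.transform import Rotation as Ro
def delta(target,yaw):
    o=robot.get_obs();R=Ro.from_euler('xyz',o["ee_rot"]).as_matrix()
    d=R.T@(np.array(target)-o["tool_pos"])*100
    s=-(yaw-o["ee_rot"][2]);s=(s+np.pi)%(2*np.pi)-np.pi
    return np.round(d,2),round(s,3)
def cloud(n,d):
    c=CI[n];E=np.array(c["extrinsics"]);K=np.array(c["K"]);v,u=np.mgrid[:480,:640]
    X=np.stack([(u-K[0,2])/K[0,0]*d,(v-K[1,2])/K[1,1]*d,d],-1);return (X-E[:3,3])@E[:3,:3]
E
python3 - <<'E'
from h import *
np.set_printoptions(precision=4,suppress=True)
A=lambda x,y:(315+(x-3.5)/8,225+(y-3.5)/8)
B=lambda x,y:(270+(x-4.5)/10,222+(y-4.5)/10)
print("post top",plane("top",*B(547,213),.118),plane("side",*A(269,61),.118))
print("collar",plane("top",*B(542,252),.044),plane("side",*A(267,248),.044))
print("plate",plane("top",*B(276,289),.05),plane("side",*A(237,392),.05))
for z in (.05,.055): print("beaker floor",plane("top",*B(254,268),z),plane("side",*A(223,388),z))
print("beaker rim",plane("top",*B(250,215),.118),plane("side",*A(223,205),.118))
for q in((238,110),(298,112)):
    o,d=ray("side",*A(*q)); P=np.array([.5295,.0065]);n=d[:2];s=((P-o[:2])@n)/(n@n);print("ball",o+s*d)
for u in (62,): 
    o,d=ray("side",*A(269,61));s=((P-o[:2])@n)/(n@n);print("top same method",o+s*d)
d=np.load("top0.npy");X=cloud("top",d)
for u,v in((421,276),(360,190),(440,180),(440,200),(250,247),(408,229),(300,247),(325,243)):print(u,v,X[v,u])
print(delta([.446,-.265,.18],-.075))
E
```

```text
post top [0.5301 0.0043 0.118 ] [0.5298 0.0085 0.118 ]
collar [0.5287 0.0046 0.044 ] [0.5306 0.0056 0.044 ]
plate [0.5156 0.0804 0.05  ] [0.5186 0.0851 0.05  ]
beaker floor [0.5215 0.0868 0.05  ] [0.5231 0.0844 0.05  ]
beaker floor [0.5208 0.0866 0.055 ] [0.5215 0.0903 0.055 ]
beaker rim [0.5277 0.0855 0.118 ] [0.5232 0.0842 0.118 ]
ball [0.5394 0.0092 0.0984]
ball [0.5214 0.0045 0.0978]
top same method [ 0.5324 -0.0015  0.111 ]
421 276 [ 0.4466 -0.2643  0.0985]
360 190 [ 0.6791 -0.0916  0.1235]
440 180 [ 0.7126 -0.3135  0.1243]
440 200 [ 0.657  -0.3141  0.1195]
250 247 [ 0.5287  0.2214 -0.0005]
408 229 [ 0.5929 -0.2448  0.0007]
300 247 [0.5257 0.0725 0.0501]
325 243 [0.5293 0.0023 0.1208]
(array([-12.99, -30.51,   2.48]), np.float64(-1.09))
```

```bash
python3 -m inch '-13 -30.5 2.5 -1.09 0;-13 -30.5 2.5 -1.09 0;-13 -30.5 2.5 -1.09 0;-13 -30.5 2.5 -1.09 0;-13 -30.5 2.5 -1.09 0;-13 -30.5 2.5 -1.09 0;-13 -30.5 2.5 -1.09 0;-13 -30.5 2.5 -1.09 0;-13 -30.5 2.5 -1.09 0;-13 -30.5 2.5 -1.09 0;-13 -30.5 2.5 -1.09 0;-13 -30.5 2.5 -1.09 0;-13 -30.5 2.5 -1.09 0;-13 -30.5 2.5 -1.09 0'
python3 - <<'E'
from h import *
print(delta([.446,-.265,.062],-.075))
p,d=robot.snapshot("side");t,d=robot.snapshot("top")
a=cv2.resize(p[130:230,350:450],None,fx=4,fy=4);b=cv2.resize(t[210:310,370:470],None,fx=4,fy=4)
cv2.imwrite("pics/a1.png",np.hstack([a,b]))
E
```

```text
time: 1.27
tool_pos: [0.4452, -0.266, 0.1798]
ee_rot: [-3.14, 0.001, -0.078]
wrist_force: [-0.0, -0.7, 0.2]
width: 0.0936
(array([ 0.08, -0.09, 11.78]), np.float64(-0.003))
```

View pics/a1.png

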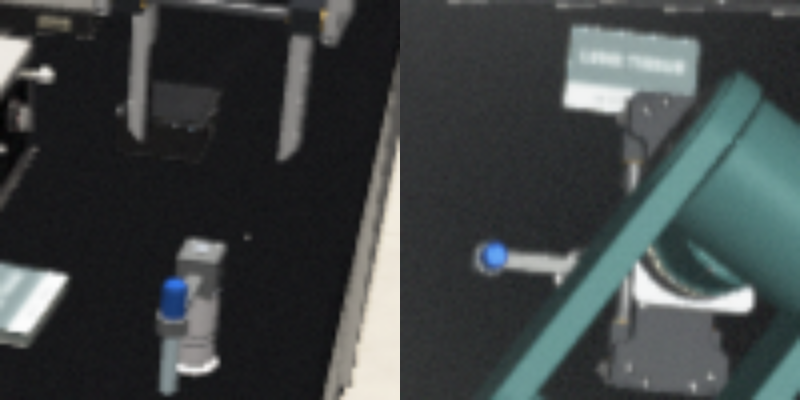

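The view shows the fingers straddling the block (side crop 140/290, block at 200), with the head untouched. I'll go down now.

```bash
python3 -m inch '0.1 -0.1 3 0 0;0.1 -0.1 6 0 0;0.1 -0.1 9 0 0;0.1 -0.1 10.8 0 0;0.1 -0.1 11.8 0 0;0.1 -0.1 11.8 0 0;0.1 -0.1 11.8 0 0;0.1 -0.1 11.8 0 0'; python3 -m inch '0 0 0 0 1;0 0 0 0 1;0 0 0 0 1;0 0 0 0 1;0 0 0 0 1;0 0 0 0 1;0 0 0 0 1;0 0 0 0 1;0 0 0 0 1;0 0 0 0 1'
```

```text
time: 2.03
tool_pos: [0.4474, -0.2657, 0.0637]
ee_rot: [3.141, -0.002, -0.078]
wrist_force: [0.3, 0.2, 1.1]
width: 0.0938
time: 2.87
tool_pos: [0.4473, -0.2657, 0.0636]
ee_rot: [-3.142, -0.002, -0.078]
wrist_force: [-0.7, -0.0, -0.1]
width: 0.0313
```

```bash
python3 -m inch '0 0 0 0 1;0 0 0 0 1;0 0 -1 0 1;0 0 -3 0 1;0 0 -6 0 1;0 0 -9 0 1;0 0 -12 0 1;0 0 -14 0 1;0 0 -14 0 1;0 0 -14 0 1;0 0 -14 0 1'
python3 - <<'E'
from h import *
p,d=robot.snapshot("side");t,d=robot.snapshot("top")
cv2.imwrite("pics/s2.png",p);cv2.imwrite("pics/t2.png",t)
a=cv2.resize(p[90:240,330:480],None,fx=4,fy=4);cv2.imwrite("pics/a2.png",a)
o=robot.get_obs();print(o["wrist_force"],o["wrist_torque"],o["tool_pos"])
# target: post xy, foot at .135 -> tcp
print(delta([.5297,.0055,.225],.10))
E
```

```text
time: 3.78
tool_pos: [0.4463, -0.2651, 0.2019]
ee_rot: [-3.14, 0.0, -0.078]
wrist_force: [0.1, -0.6, -1.9]
width: 0.0299
[-0.87088639  0.09152994 -1.43468408] [-0.02819628 -0.00185111 -0.01718076] [ 0.4459778  -0.26483592  0.20098317]
(array([  6.24, -27.61,  -2.34]), np.float64(-0.178))
```

View pics/a2.png

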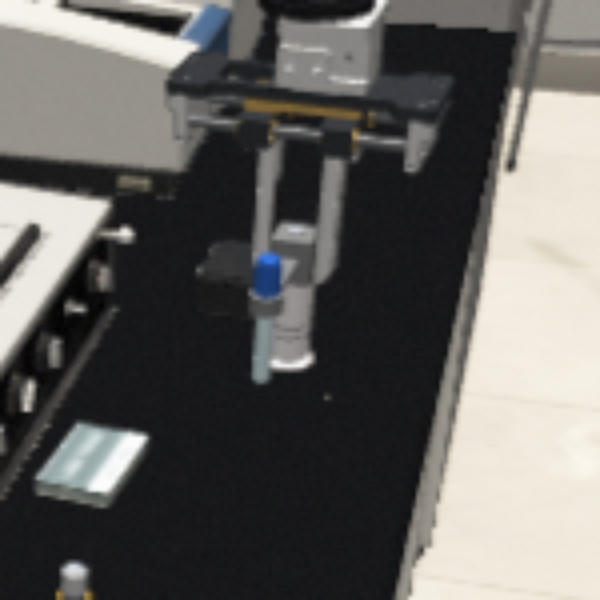

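The head hangs upright in the jaws, flange at crop (290,360). Next I'll carry it to above the post.

```bash
python3 -m inch '0.3 -1 -1 0 1;0.8 -3 -2.3 0 1;1.4 -6 -2.3 -0.02 1;2 -9 -2.3 -0.04 1;2.7 -12 -2.3 -0.06 1;3.4 -15 -2.3 -0.08 1;4.1 -18 -2.3 -0.1 1;4.8 -21 -2.3 -0.12 1;5.4 -24 -2.3 -0.15 1;6 -26.5 -2.3 -0.178 1;6.24 -27.4 -2.34 -0.178 1;6.24 -27.6 -2.34 -0.178 1;6.24 -27.6 -2.34 -0.178 1;6.24 -27.6 -2.34 -0.178 1;6.24 -27.6 -2.34 -0.178 1'
python3 - <<'E'
from h import *
p,d=robot.snapshot("side");t,d=robot.snapshot("top")
cv2.imwrite("pics/s3.png",p);cv2.imwrite("pics/t3.png",t)
a=cv2.resize(p[160:310,290:410],None,fx=4,fy=4);b=cv2.resize(t[200:300,260:350],None,fx=4,fy=4);a=a[:600]
h=np.zeros((600,a.shape[1]+360-40,3),np.uint8);h[:,:480]=a;h[:400,480:]=b[:,:320]
cv2.imwrite("pics/a3.png",h)
o=robot.get_obs();print(o["tool_pos"],o["ee_rot"],o["wrist_force"])
E
```

```text
time: 5.13
tool_pos: [0.5294, 0.0042, 0.2249]
ee_rot: [-3.139, 0.002, 0.098]
wrist_force: [0.8, -0.1, -2.1]
width: 0.0299
[0.52946075 0.00423056 0.2250358 ] [-3.13893812e+00  1.68784337e-03  9.81164153e-02] [-0.04026342  0.32400379 -1.58321625]
```

View pics/a3.png

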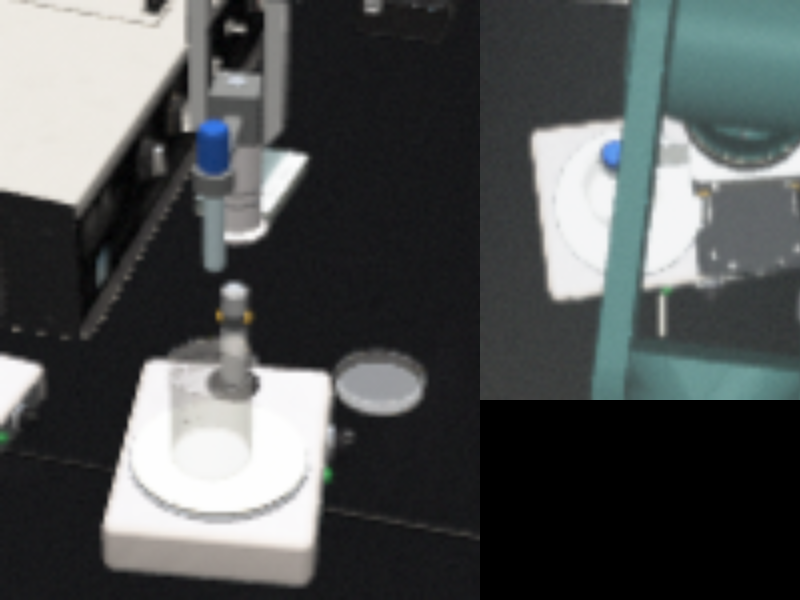

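Run:
```python
from h import *
np.set_printoptions(precision=2,suppress=True)
p=cv2.imread("pics/s3.png")
x0,y0=330,165;f=9
a=cv2.resize(p[y0:y0+66,x0:x0+40],None,fx=f,fy=f,interpolation=cv2.INTER_CUBIC)
b=a.copy()
T=np.array([.5294,.0042]);z0=.2250-.0636;yaw=.098+np.pi/2
c,s=np.cos(yaw),np.sin(yaw)
def W(x,y,z):return [T[0]+c*x-s*y,T[1]+s*x+c*y,z0+z]
def dr(pts,col):
    q=[((proj("side",w)-[x0,y0]+.5)*f-.5) for w in pts]
    for u in q: cv2.circle(b,tuple(int(round(k)) for k in u),1,col,-1)
th=np.linspace(0,2*np.pi,80)
dr([W(.0185*np.cos(t),.0185*np.sin(t),0) for t in th],(0,0,255))
dr([W(i,j,.098) for i,j in((.015,.015),(-.015,.015),(.015,-.015),(-.015,-.015))],(0,255,0))
dr([W(.078+.006*np.cos(t),.006*np.sin(t),.02) for t in th],(255,255,0))
# post top at est, balls plane
for z in (.118,): dr([[.5297+.008*np.cos(t),.0055+.008*np.sin(t),z] for t in th],(0,0,255))
dr([[.5297,.0055,z] for z in np.arange(.088,.111,.002)],(255,0,255))
cv2.imwrite("pics/a4.png",np.hstack([a,b]))
```

```text
(no output)
```

View pics/a4.png

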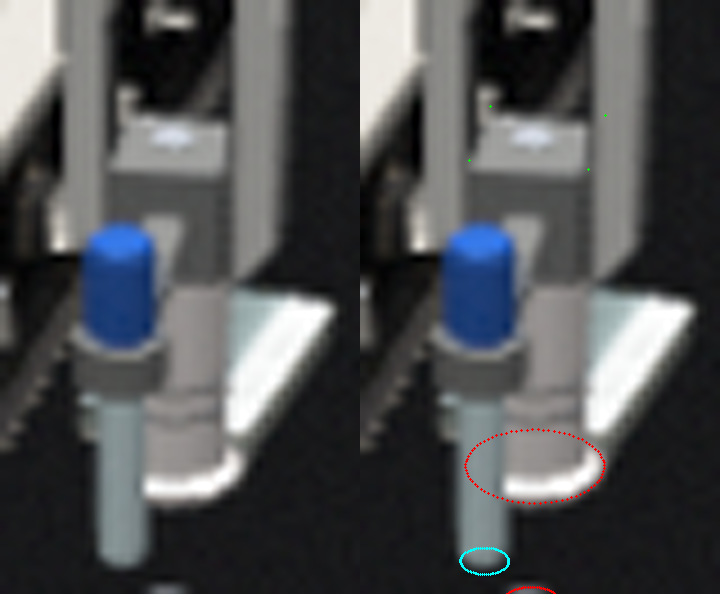

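Run:
```python
from h import *
p=cv2.imread("pics/s3.png")
x0,y0=325,225;f=10
a=cv2.resize(p[y0:y0+58,x0:x0+40],None,fx=f,fy=f,interpolation=cv2.INTER_CUBIC)
b=a.copy()
def dr(pts,col):
    for w in pts:
        u=(proj("side",w)-[x0,y0]+.5)*f-.5
        cv2.circle(b,tuple(int(round(k)) for k in u),1,col,-1)
th=np.linspace(0,2*np.pi,80)
P=np.array([.5297,.0050])
for z in(.118,):dr([[P[0]+.008*np.cos(t),P[1]+.008*np.sin(t),z] for t in th],(0,0,255))
k=np.array([np.cos(.14),np.sin(.14)])*.0095
for z in(.097,.1,.103):dr([[*(P+k),z],[*(P-k),z]],(255,0,255))
B=[.522,.0855]
for r,z,c in((.0265,.05,(255,0,0)),(.0265,.118,(255,0,0)),(.02,.055,(0,160,0)),(.02,.118,(0,160,0))):dr([[B[0]+r*np.cos(t),B[1]+r*np.sin(t),z] for t in th],c)
cv2.imwrite("pics/a5.png",np.hstack([a,b]))
```

```text
(no output)
```

View pics/a5.png

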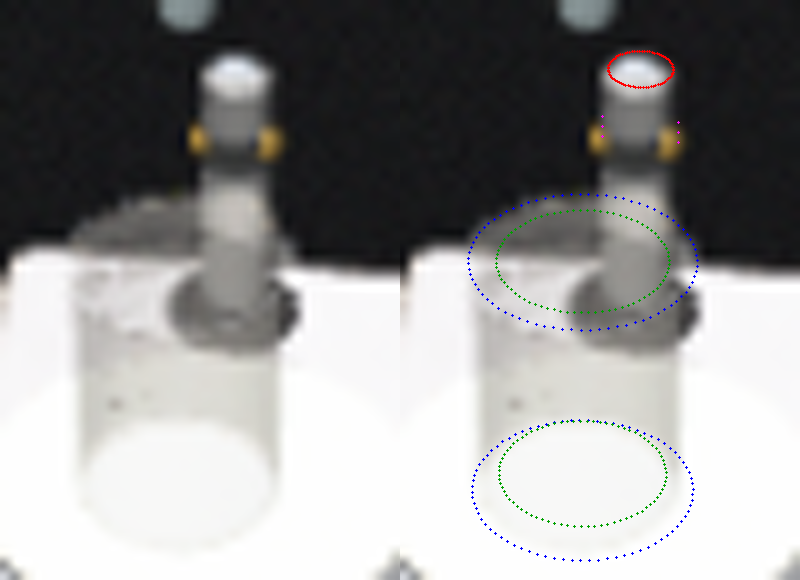

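```bash
python3 -m inch '0.06 -0.05 1 0 1;0.06 -0.05 2 0 1;0.06 -0.05 3 0 1;0.06 -0.05 3.6 0 1;0.06 -0.05 3.9 0 1;0.06 -0.05 3.9 0 1;0.06 -0.05 3.9 0 1;0.06 -0.05 3.9 0 1;0.06 -0.05 3.9 0 1'
python3 - <<'E'
from h import *
o=robot.get_obs();print(o["tool_pos"],o["ee_rot"],o["wrist_force"],o["wrist_torque"])
p,d=robot.snapshot("side")
cv2.imwrite("pics/s6.png",p);a=cv2.resize(p[170:290,310:390],None,fx=5,fy=5,interpolation=cv2.INTER_CUBIC);cv2.imwrite("pics/a6.png",a)
E
```

```text
time: 5.98
tool_pos: [0.5303, 0.0049, 0.1867]
ee_rot: [-3.139, 0.0, 0.098]
wrist_force: [-0.3, -0.0, -1.9]
width: 0.03
[0.53034705 0.00488908 0.18672954] [-3.13918853e+00  3.60889207e-04  9.81851643e-02] [-0.27959038 -0.03730248 -1.94165403] [-0.04023918 -0.09721894  0.05575436]
```

View pics/a6.png

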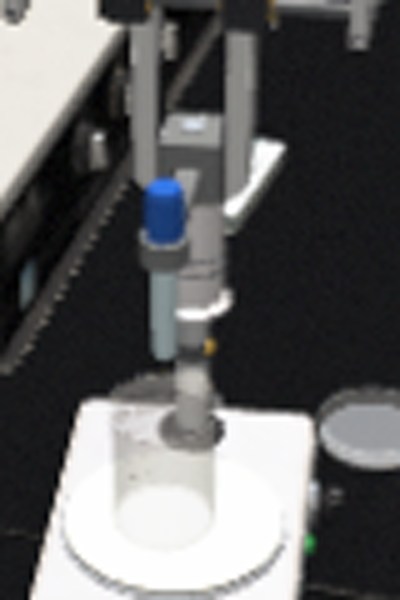

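```bash
for i in 1; do python3 -m inch '0 0 0.2 0 1;0 0 0.4 0 1;0 0 0.6 0 1;0 0 0.7 0 1;0 0 0.8 0 1;0 0 0.9 0 1;0 0 1 0 1;0 0 1 0 1;0 0 1 0 1'; done
```

```text
time: 6.78
tool_pos: [0.5303, 0.0049, 0.1766]
ee_rot: [-3.139, 0.001, 0.098]
wrist_force: [0.8, 0.3, -2.4]
width: 0.0297
```

```bash
python3 -m inch '0 0 0.1 0 1;0 0 0.2 0 1;0 0 0.3 0 1;0 0 0.4 0 1;0 0 0.5 0 1;0 0 0.5 0 1;0 0 0.5 0 1'
```

```text
time: 7.37
tool_pos: [0.5305, 0.0045, 0.1717]
ee_rot: [-3.14, 0.0, 0.098]
wrist_force: [0.5, -1.0, -1.5]
width: 0.0298
```

```bash
python3 -m inch '0 0 0.1 0 1;0 0 0.2 0 1;0 0 0.3 0 1;0 0 0.3 0 1;0 0 0.3 0 1'
```

```text
time: 7.78
tool_pos: [0.5304, 0.0044, 0.1684]
ee_rot: [-3.14, 0.0, 0.098]
wrist_force: [0.1, -1.6, -1.3]
width: 0.0299
```

```bash
python3 -m inch '0 0.03 0.1 0 1;0 0.03 0.2 0 1;0 0.03 0.3 0 1;0 0.03 0.3 0 1;0 0.03 0.3 0 1'
```

```text
time: 8.2
tool_pos: [0.5304, 0.0042, 0.1651]
ee_rot: [-3.14, 0.001, 0.098]
wrist_force: [0.6, -1.1, -2.9]
width: 0.0297
```

```bash
python3 -m inch '0 0.02 0.1 0 1;0 0.02 0.2 0 1;0 0.02 0.2 0 1;0 0.02 0.2 0 1'
```

```text
time: 8.53
tool_pos: [0.5303, 0.0041, 0.1629]
ee_rot: [-3.14, 0.001, 0.098]
wrist_force: [0.3, -0.5, -2.7]
width: 0.03
```

```bash
python3 -m inch '0 0 0.1 0 1;0 0 0.2 0 1;0 0 0.2 0 1;0 0 0.2 0 1'
```

```text
time: 8.87
tool_pos: [0.5303, 0.0041, 0.1607]
ee_rot: [-3.14, 0.001, 0.098]
wrist_force: [0.7, -0.6, -2.6]
width: 0.0302
```

```bash
python3 -m inch '0 0 0.1 0 1;0 0 0.2 0 1;0 0 0.2 0 1;0 0 0.2 0 1'
```

```text
time: 9.2
tool_pos: [0.5302, 0.0041, 0.1586]
ee_rot: [-3.14, 0.001, 0.098]
wrist_force: [1.4, -0.7, -1.7]
width: 0.0297
```

```bash
python3 -m inch '0 0 0.1 0 1;0 0 0.2 0 1;0 0 0.2 0 1;0 0 0.2 0 1'
```

```text
time: 9.53
tool_pos: [0.5304, 0.0041, 0.1571]
ee_rot: [-3.14, 0.0, 0.098]
wrist_force: [-0.9, -0.8, 1.9]
width: 0.03
```

```bash
python3 -m inch '0 0 0.1 0 1;0 0 0.2 0 1;0 0 0.2 0 1;0 0 0.2 0 1'
```

```text
time: 9.87
tool_pos: [0.5306, 0.004, 0.1566]
ee_rot: [-3.14, -0.001, 0.098]
wrist_force: [-1.5, -0.7, 6.3]
width: 0.0299
```

```bash
python3 -m inch '0 0 0.1 0 1;0 0 0.2 0 1;0 0 0.25 0 1;0 0 0.25 0 1'
```

```text
time: 10.2
tool_pos: [0.5306, 0.0039, 0.1563]
ee_rot: [-3.141, -0.002, 0.098]
wrist_force: [-4.2, -0.4, 9.1]
width: 0.0299
```

```bash
python3 -m inch '-0.05 0 0.1 0 1;-0.07 0 0.2 0 1;-0.07 0 0.25 0 1;-0.07 0 0.25 0 1'
```

```text
time: 10.53
tool_pos: [0.5304, 0.0038, 0.1563]
ee_rot: [-3.141, -0.005, 0.098]
wrist_force: [-1.6, 1.4, 10.9]
width: 0.0301
```

```bash
python3 -m inch '-0.04 0 0.15 0 1;-0.04 0 0.25 0 1;-0.04 0 0.3 0 1'
python3 - <<'E'
from h import *
o=robot.get_obs();print(o["wrist_force"],o["wrist_torque"])
p,d=robot.snapshot("side")
cv2.imwrite("pics/s7.png",p);a=cv2.resize(p[180:280,320:380],None,fx=6,fy=6,interpolation=cv2.INTER_CUBIC);cv2.imwrite("pics/a7.png",a)
E
```

```text
time: 10.78
tool_pos: [0.5304, 0.0038, 0.1559]
ee_rot: [3.141, -0.007, 0.098]
wrist_force: [-3.7, 0.7, 12.5]
width: 0.0303
[-3.6585671   0.71746648 12.49869697] [-0.16095261  0.82318829  0.05882493]
```

View pics/a7.png

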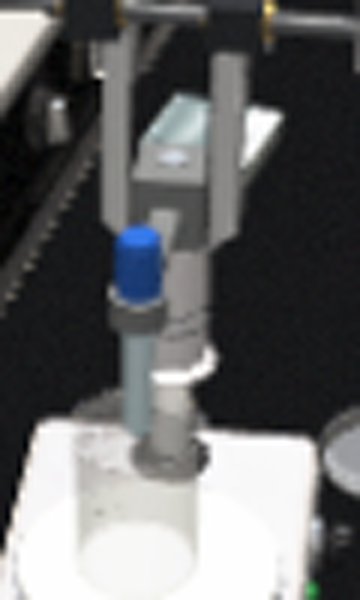

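Run:
```python
import cv2,numpy as np
p=cv2.imread("pics/s6.png");q=cv2.imread("pics/s7.png")
a=cv2.resize(p[187:243,328:365],None,fx=10,fy=10,interpolation=cv2.INTER_CUBIC)
b=cv2.resize(q[200:256,328:365],None,fx=10,fy=10,interpolation=cv2.INTER_CUBIC)
cv2.imwrite("pics/a8.png",np.hstack([a,b]))
```

```text
(no output)
```

View pics/a8.png

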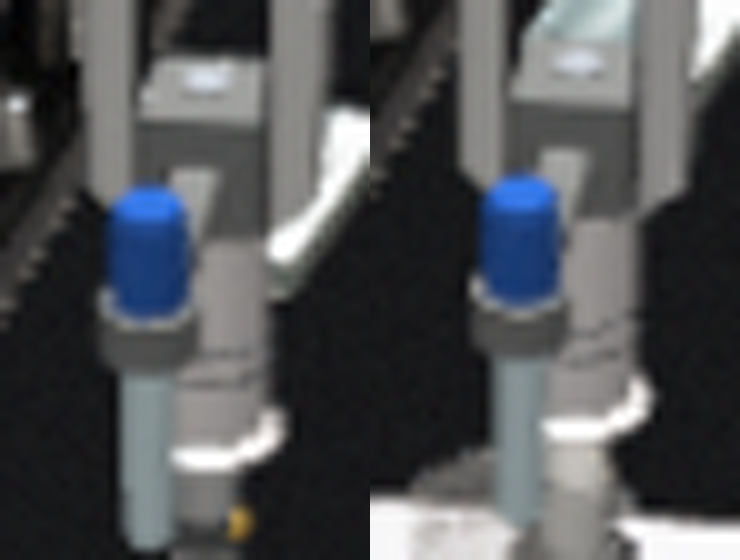

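```bash
python3 -m inch '-0.1 0 0 0 1;-0.12 0 0.1 0 1;-0.12 0 0.15 0 1;-0.12 0 0.2 0 1;-0.12 0 0.2 0 1'
```

```text
time: 11.25
tool_pos: [0.53, 0.0037, 0.1562]
ee_rot: [3.141, -0.011, 0.098]
wrist_force: [-1.9, -0.2, 10.1]
width: 0.0301
```

```bash
python3 -m inch '-0.1 0 0.1 0 1;-0.2 0 0.1 0 1;-0.25 0 0.15 0 1;-0.25 0 0.2 0 1'
python3 - <<'E'
from h import *
o=robot.get_obs();print(o["wrist_force"],o["wrist_torque"])
E
```

```text
time: 11.58
tool_pos: [0.5294, 0.0036, 0.1562]
ee_rot: [3.14, -0.016, 0.098]
wrist_force: [0.8, -0.6, 10.1]
width: 0.0297
[ 0.8422656  -0.63065596 10.13242504] [ 0.01610386 -0.21049612  0.0352781 ]
```

```bash
python3 -m inch '-0.1 0 0.2 0 1;-0.12 0 0.3 0 1;-0.12 0 0.3 0 1;-0.12 0 0.3 0 1'
python3 - <<'E'
from h import *
o=robot.get_obs();print(o["wrist_force"],o["wrist_torque"])
E
```

```text
time: 11.92
tool_pos: [0.5295, 0.0035, 0.1558]
ee_rot: [3.14, -0.021, 0.099]
wrist_force: [-0.7, 0.2, 11.1]
width: 0.0301
[-0.67015907  0.16679763 11.08470135] [ 0.00943917  0.20531262 -0.08365859]
```

```bash
python3 -m inch '-0.05 0 0.2 0 1;-0.05 0 0.3 0 1;-0.05 0 0.35 0 1;-0.05 0 0.38 0 1;-0.05 0 0.38 0 1;-0.05 0 0.38 0 1'
python3 - <<'E'
from h import *
o=robot.get_obs();print(o["wrist_force"],o["wrist_torque"])
p,d=robot.snapshot("side")
cv2.imwrite("pics/s9.png",p);a=cv2.resize(p[195:265,320:375],None,fx=8,fy=8,interpolation=cv2.INTER_CUBIC);cv2.imwrite("pics/a9.png",a)
E
```

```text
time: 12.42
tool_pos: [0.5297, 0.0035, 0.1549]
ee_rot: [3.139, -0.024, 0.099]
wrist_force: [-2.8, -0.4, 11.6]
width: 0.0297
[-2.75267657 -0.39390307 11.6011946 ] [-0.07159749  0.58321206  0.05009984]
```

View pics/a9.png

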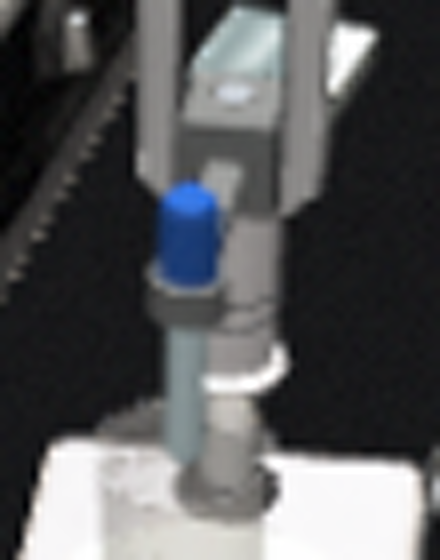

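```bash
python3 -m inch '-0.1 0 0.2 0 1;-0.13 0 0.3 0 1;-0.13 0 0.36 0 1;-0.13 0 0.4 0 1;-0.13 0 0.4 0 1;-0.13 0 0.4 0 1'
```

```text
time: 12.97
tool_pos: [0.5297, 0.0035, 0.1541]
ee_rot: [3.139, -0.029, 0.099]
wrist_force: [-2.9, 0.3, 13.5]
width: 0.03
```

```bash
python3 -m inch '-0.1 0 0.2 0 1;-0.2 0 0.3 0 1;-0.2 0 0.36 0 1;-0.2 0 0.4 0 1;-0.2 0 0.42 0 1;-0.2 0 0.42 0 1;-0.2 0 0.42 0 1;-0.2 0 0.42 0 1'
```

```text
time: 13.63
tool_pos: [0.5289, 0.0034, 0.1515]
ee_rot: [3.138, -0.033, 0.099]
wrist_force: [-1.3, 0.4, 7.7]
width: 0.0297
```

```bash
python3 -m inch '0 0 0.1 0 1;0 0 0.1 0 1;0 0 0.1 0 1'
python3 - <<'E'
from h import *
o=robot.get_obs();print(o["wrist_force"],o["wrist_torque"])
E
```

```text
time: 13.88
tool_pos: [0.5292, 0.0035, 0.1514]
ee_rot: [3.138, -0.034, 0.099]
wrist_force: [-0.6, -0.0, 6.5]
width: 0.0297
[-0.56909736 -0.01183179  6.45994536] [-0.02985409  0.16692625  0.00757076]
```

```bash
python3 -m inch '0 0 0.2 0 1;-0.01 0 0.3 0 1;-0.02 0 0.4 0 1;-0.02 0 0.5 0 1;-0.02 0 0.5 0 1;-0.02 0 0.5 0 1'
```

```text
time: 14.38
tool_pos: [0.5293, 0.0035, 0.1468]
ee_rot: [3.138, -0.035, 0.099]
wrist_force: [-1.2, -0.5, 7.1]
width: 0.0297
```

```bash
python3 -m inch '-0.02 0 0.2 0 1;-0.04 0 0.3 0 1;-0.05 0 0.4 0 1;-0.05 0 0.5 0 1;-0.05 0 0.5 0 1;-0.05 0 0.5 0 1'
python3 - <<'E'
from h import *
o=robot.get_obs();print(o["wrist_force"],o["wrist_torque"])
E
```

```text
time: 14.88
tool_pos: [0.5292, 0.0034, 0.1423]
ee_rot: [3.138, -0.036, 0.099]
wrist_force: [-0.2, -0.3, 5.8]
width: 0.0296
[-0.17632952 -0.3415403   5.81437285] [-0.12108417  0.049576    0.01560442]
```

```bash
python3 -m inch '-0.02 0 0.1 0 1;-0.02 0 0.2 0 1;-0.02 0 0.3 0 1;-0.02 0 0.3 0 1;-0.02 0 0.3 0 1'
```

```text
time: 15.3
tool_pos: [0.5293, 0.0034, 0.1397]
ee_rot: [3.138, -0.036, 0.099]
wrist_force: [-0.3, -0.5, 6.3]
width: 0.0299
```

```bash
python3 -m inch '-0.02 0 0.1 0 1;-0.02 0 0.2 0 1;-0.02 0 0.2 0 1;-0.02 0 0.2 0 1'
```

```text
time: 15.63
tool_pos: [0.5293, 0.0034, 0.1382]
ee_rot: [3.138, -0.037, 0.099]
wrist_force: [-1.8, -0.1, 6.2]
width: 0.0297
```

```bash
python3 -m inch '-0.02 0 0.1 0 1;-0.02 0 0.2 0 1;-0.02 0 0.2 0 1;-0.02 0 0.2 0 1'
```

```text
time: 15.97
tool_pos: [0.5293, 0.0034, 0.1366]
ee_rot: [3.138, -0.038, 0.099]
wrist_force: [-1.7, -0.7, 5.8]
width: 0.0299
```

Run:
```python
from h import *
p,d=robot.snapshot("side")
cv2.imwrite("pics/s10.png",p);x0,y0=320,200;f=8
b=cv2.resize(p[y0:y0+70,x0:x0+55],None,fx=f,fy=f,interpolation=cv2.INTER_CUBIC);a=b.copy()
o=robot.get_obs();T=o["tool_pos"];print(T,o["wrist_force"])
R=Ro.from_euler('xyz',o["ee_rot"]).as_matrix()
th=np.linspace(0,2*np.pi,80)
def dr(pts):
    for w in pts:
        u=(proj("side",w)-[x0,y0]+.5)*f-.5;cv2.circle(b,tuple(int(round(k)) for k in u),1,(0,0,255),-1)
dr([T+R@[.0185*np.cos(t),.0185*np.sin(t),.0636] for t in th])
dr([T+R@[i,j,-.0344] for i in(-.015,.015) for j in(-.015,.015)])
dr([T+R@[.006*np.cos(t),-.078+.006*np.sin(t),.0436] for t in th])
cv2.imwrite("pics/a10.png",np.hstack([a,b])[:, :880])
```

```text
[0.52930867 0.00344996 0.13663647] [-0.21179986 -1.65827168  5.04955888]
```

View pics/a10.png

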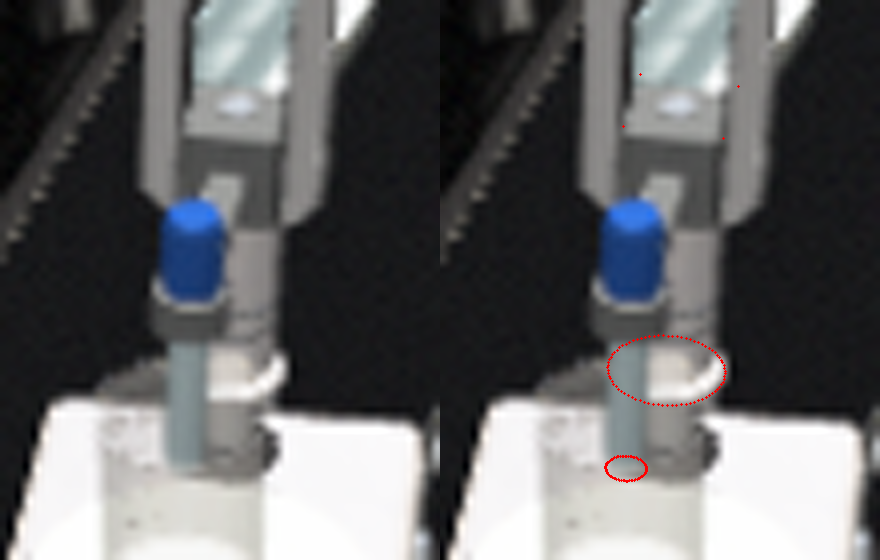

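```bash
python3 -m inch '-0.02 0 0.1 0 1;-0.02 0 0.2 0 1;-0.02 0 0.2 0 1;-0.02 0 0.2 0 1'
```

```text
time: 16.35
tool_pos: [0.5289, 0.0036, 0.1327]
ee_rot: [3.139, -0.036, 0.099]
wrist_force: [3.0, 0.6, -4.6]
width: 0.0297
```

```bash
python3 -m inch '-0.02 0 0.1 0 1;-0.02 0 0.15 0 1;-0.02 0 0.15 0 1;-0.02 0 0.15 0 1'
```

```text
time: 16.68
tool_pos: [0.5288, 0.0035, 0.1306]
ee_rot: [3.139, -0.036, 0.099]
wrist_force: [3.0, 0.8, -2.5]
width: 0.0301
```

```bash
python3 -m inch '0.04 0 0 0 1;0.06 0 0 0 1;0.06 0 0 0 1'; python3 -m inch '0 0 0 0 0.6;0 0 0 0 0.55;0 0 0 0 0.5;0 0 0 0 0.4;0 0 0 0 0.3;0 0 0 0 0.3;0 0 0 0 0.3;0 0 0 0 0.3'
python3 - <<'E'
from h import *
p,d=robot.snapshot("side")
cv2.imwrite("pics/s11.png",p)
cv2.imwrite("pics/a11.png",cv2.resize(p[190:275,310:385],None,fx=7,fy=7,interpolation=cv2.INTER_CUBIC))
E
```

```text
time: 16.93
tool_pos: [0.5289, 0.0036, 0.1305]
ee_rot: [3.139, -0.035, 0.099]
wrist_force: [0.5, -0.4, -1.9]
width: 0.0296
time: 17.6
tool_pos: [0.5289, 0.0035, 0.1305]
ee_rot: [3.139, -0.035, 0.099]
wrist_force: [-0.4, 0.4, -0.6]
width: 0.066
```

View pics/a11.png

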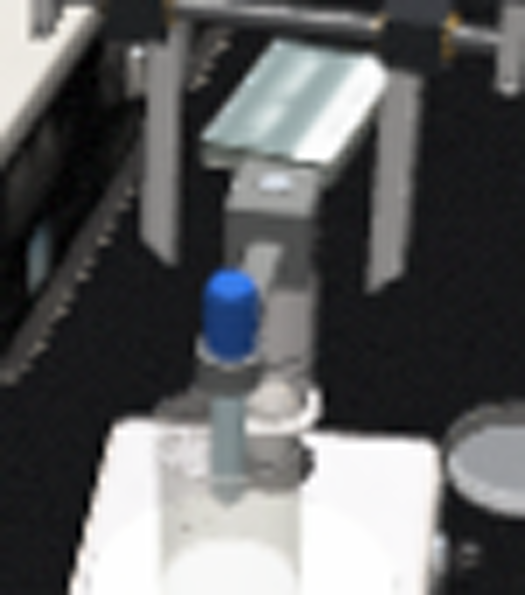

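```bash
python3 -m inch '0.03 0 -1 0 0.2;0.1 0 -3 0 0.2;0.2 0 -6 0 0.2;0.3 0 -9 0 0.2;0.4 0 -12 0 0.2;0.4 0 -14 0 0.2;0.4 8 -15 0 0.2;0.4 4 -15 0 0.2;0.4 8 -15 0 0.2;0.4 12 -15 0 0.2;0.4 16 -15 0 0.2;0.4 20 -15 0 0.2;0.4 20 -15 0 0.2;0.4 20 -15 0 0.2;0.4 20 -15 0 0.2;0.4 20 -15 0 0.2'
python3 - <<'E'
from h import *
np.set_printoptions(precision=4,suppress=True)
for n in("side","top"):
    p,d=robot.snapshot(n);cv2.imwrite(f"pics/{n}12.png",p)
    if n=="side": a=cv2.resize(p[190:300,310:400],None,fx=5,fy=5,interpolation=cv2.INTER_CUBIC)
    else: b=cv2.resize(p[215:285,265:335],None,fx=5,fy=5,interpolation=cv2.INTER_CUBIC)
h=np.zeros((550,800,3),np.uint8);h[:,:450]=a;h[:350,450:]=b
cv2.imwrite("pics/a12.png",h)
E
```

```text
time: 18.98
tool_pos: [0.5475, -0.194, 0.2816]
ee_rot: [3.139, -0.035, 0.1]
wrist_force: [-0.3, -0.1, -0.5]
width: 0.0753
```

View pics/a12.png

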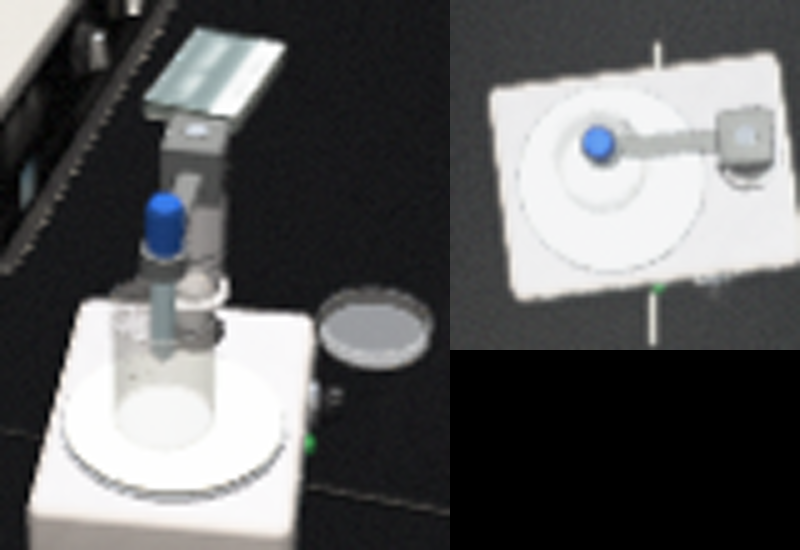

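View pics/top12.png

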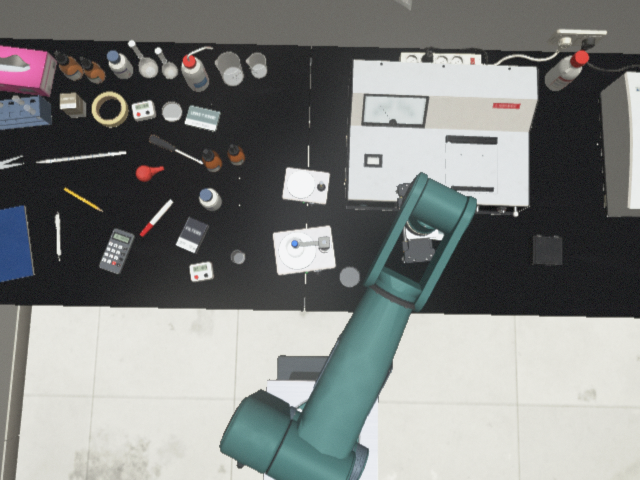

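Run:
```python
from h import *
np.set_printoptions(precision=4,suppress=True)
p,d=robot.snapshot("top");X=cloud("top",d)
hs=cv2.cvtColor(p,cv2.COLOR_BGR2HSV);m=cv2.inRange(hs,(100,120,60),(125,255,255));m[:225]=0;m[275:]=0;m[:,:275]=0;m[:,335:]=0
v,u=np.nonzero(m);print("cap",u.mean(),v.mean(),len(u),np.median(X[m>0],0), plane("top",u.mean(),v.mean(),.067+.11))
bu,bv=265+(745-450)/5,215+135/5
r=X[int(bv)-2:int(bv)+3,int(bu)-2:int(bu)+3].reshape(-1,3);print("block top",np.median(r,0),plane("top",bu,bv,.165))
s0=cv2.imread("pics/side0.png");s1=cv2.imread("pics/side12.png")
D=cv2.absdiff(s0,s1).max(2);D=cv2.resize(D[225:310,310:400],None,fx=6,fy=6);cv2.imwrite("pics/d.png",np.clip(D.astype(int)*3,0,255).astype(np.uint8))
```

```text
cap 294.09090909090907 243.0909090909091 22 [0.5203 0.0846 0.1738] [0.5198 0.0842 0.177 ]
block top [0.5261 0.0055 0.1634] [0.5261 0.0055 0.165 ]
```

View pics/d.png

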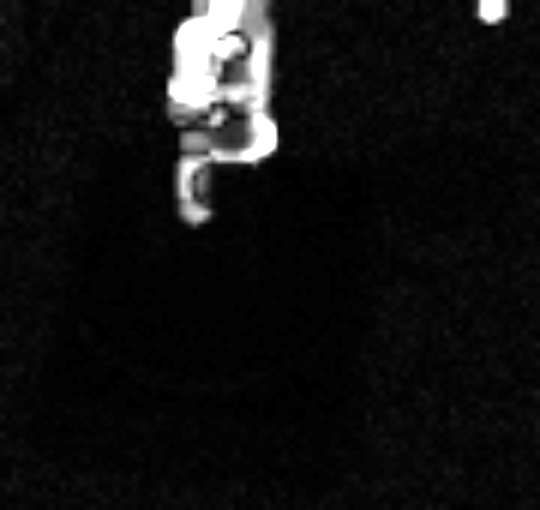

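Run:
```python
from h import *
np.set_printoptions(precision=4,suppress=True)
p=cv2.imread("pics/side12.png");t=cv2.imread("pics/top12.png")
def over(n,img,x0,y0,w,h,f):
    b=cv2.resize(img[y0:y0+h,x0:x0+w],None,fx=f,fy=f,interpolation=cv2.INTER_CUBIC);a=b.copy()
    P=np.array([.5297,.0045]);yaw=.098+np.pi/2;c,s=np.cos(yaw),np.sin(yaw)
    def dr(pts,col):
        for i,j,k in pts:
            u=(proj(n,[P[0]+c*i-s*j,P[1]+s*i+c*j,.0665+k])-[x0,y0]+.5)*f-.5;cv2.circle(b,tuple(int(round(q)) for q in u),1,col,-1)
    L=np.linspace(-.015,.015,12);th=np.linspace(0,6.28,60)
    dr([(i,j,.098) for i in L for j in(-.015,.015)]+[(i,j,.098) for j in L for i in(-.015,.015)],(0,255,0))
    dr([(.0185*np.cos(q),.0185*np.sin(q),0) for q in th],(0,0,255))
    dr([(.078+.006*np.cos(q),.006*np.sin(q),.02) for q in th],(255,255,0))
    dr([(.078+.006*np.cos(q),.006*np.sin(q),.112) for q in th],(255,0,255))
    return np.hstack([a,b])
A=over("side",p,328,205,32,58,10);B=over("top",t,285,232,50,26,7)
cv2.imwrite("pics/e1.png",A);cv2.imwrite("pics/e2.png",B)
```

```text
(no output)
```

View pics/e1.png

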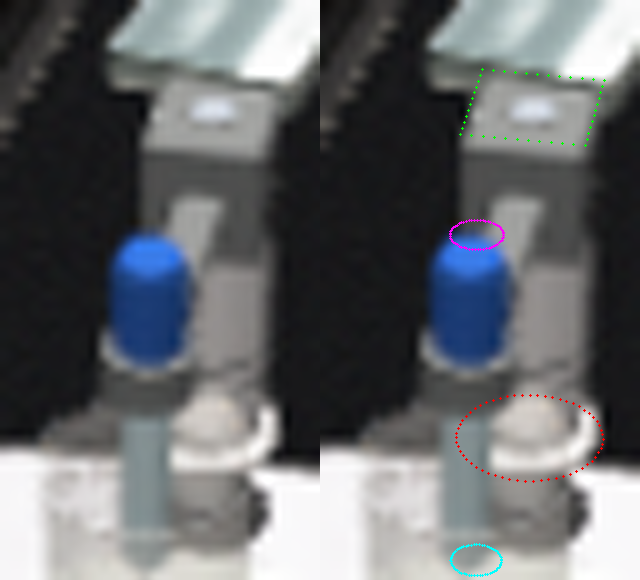

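View pics/e2.png

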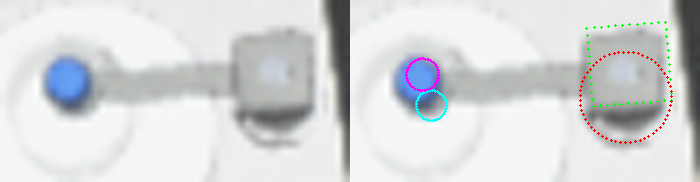

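```bash
python3 -c "
from bench import robot
print(robot.close_job())"
```

```text
the job is handed in; nothing more can be done
None
```

I gripped the head by its grey block, carried it over the post and turned it so the arm points at the beaker. I eased the sleeve down by feel until it clicked, stopped, let go, backed the arm away and handed in at about 19 s.

**Checks that passed**
- **Click:** The vertical force flipped from +6 N to −5 N as the sleeve dropped about 4 mm. It then settled near neutral, and the head stayed in place after I released it. The foot ended about 66 mm above the bench, with the ball centres within about 2 mm of the groove by my estimates.
- **Probe in the beaker:** The probe hangs within about 2–3 mm of the beaker's measured centre.
- **Beaker and neighbours:** Comparing before and after pictures of the stirrer area, nothing changed there except the probe head. The dish and the other bystanders look unmoved in the final top view.

**Checks that disagreed or were off**
- **Push over the balls:** The steady push reached about 15 N, above the stated 5–13 N, and sliding took 7–9 N instead of 0–5 N. I think this came from side load as the tool tilted; it happened before the click, and there was no extra push after it.
- **Tilt:** Repeated pushes under load tilted the tool by about 2°. The seated head leans roughly 1–1.5° by the pictures, about what the bore's clearance allows.
- **Cameras:** The two views disagreed by up to about 4 mm in places, so the heights and the lean are only good to about 2 mm.

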